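# Load the turning foraging carousel

### The arm

A 6-joint arm with a two-finger parallel gripper is mounted at the origin on the work surface. World frame = base frame: x ahead of the robot, y to its left, z up, the work surface at z = 0. Lengths are in m, angles in rad, forces in N, time in s.
With the tool pointing down it reaches from about 0.25 to 0.725 m from the base axis. Payload 4 kg.
Tool frame: the origin (TCP) lies midway between the tips of the shut fingers; the grasp point (between the pads) lies 19 mm behind it (bot.grip_depth is the distance from the TCP to the grasp point, in m); z points along the fingers, y is the line along which they close (so a half turn about z gives the same grasp; the last joint's range is limited). The gripper opens to 85 mm and grips with 20 to 120 N. Pads are 22 mm wide; open, the fingers measure 114 mm over their backs; the gripper's body (76 mm by 85 mm) begins 54 mm behind the grasp point. The pads swing forward as they close: fully open they stand 13 mm farther back than shut.
Start: joints at [1.207, 0.241, 0.005, 1.335, 0, 1.571], TCP at [0.178, 0.467, 0.231] pointing down, gripper open.
Joint ranges: [-2.72, 2.72], [-1.05, 1.87], [-1.09, 1.28], [-1.99, 2.15], [-1.42, 1.44], [-3.14, 3.14]. Speed limits (rad/s): [2.79, 2.79, 3.14, 3.14, 3.14, 3.14].

### API

Orientations are given as a unit quaternion [x, y, z, w].
In Python, from workcell import bot gives the robot as it stands.
- The arm moves only by the shell command python3 -m creep 'ROWS'. ROWS is JSON, one flat list of numbers, 5 for each row, row after row: the shift along the world's x, y, z in m, then the turn about the world's z in rad, then the finger opening in m, from 0 to 0.0854. In form: [x, y, z, twist, claw, x, y, z, twist, claw, ...]. A call has 1 to 10 rows; each row is the pose to reach, as a shift and turn from the pose commanded when the call began; what a row does not reach only later rows make up. A row lasts 1/12 s, in which the tool goes at most 41.7 mm and 7.16 degrees, less where a joint would pass 70% of its speed; a pose out of reach is approached as far as the arm can. A call with a gripper value outside its range is refused whole. The fingers move at their own pace and stop on an object; the grip force is fixed at half the most. Time passes only in rows, so rows that repeat a pose let the fingers close. It gives the time, the measured TCP pose, the force, the opening and the grip force at its end, in the units of the state.
- bot.get_obs(): the state, without advancing time (a new reading comes with each control period).
- bot.camera(name): name is "scene" or "top"; returns a dict with "pixels" (420x560x3 uint8, red, green, blue), "camera_matrix" (3x3 intrinsics, pixels), "extrinsics" (4x4, takes a point from world to camera coordinates). Camera axes: x right, y down, z forward; pixel columns grow to the right and rows downward; lengths in m; the calibration is good to about 2 mm. A picture is of the moment at which its call begins. There is no depth.
- bot.job_done(): hands the job in; it is judged then, once.
Trained networks look in the newest picture that a camera, given by its name, has taken for a name from the list of things; names that differ only in an ending like _2 or _b are one class to them, and where a whole thing is asked for, a point or a joint stands for the part that bears it (a point fixed in the world has none). Each returns a list of dicts, best first, with "score" (0 to 1); they miss things now and then, are a little off and sometimes report something else, mostly with a low value. They report only what shows in the picture. A call takes as long as a camera call.
- bot.look_for(camera, thing): "centre" ([column, row] as shares, 0 to 1, of the picture: columns of its width, rows of its height, amid what is visible of it).
- bot.place_of(camera, thing): "centre" ([column, row] as shares, 0 to 1, of the picture: columns of its width, rows of its height: a listed point, or the origin of a listed thing).
The state is a dict: "clock": time; "joint_pos": joint angles; "joint_vel": joint speeds; "tau": joint torques, N m; "eef_pos": TCP position; "tool_rot": TCP orientation; "ft_force": force on the tool from outside, world axes, zero at the start; "ft_torque": the same for the moment, N m; "grip_width": finger opening in m; "grasp_force": force on a finger pad.
Only numpy, scipy, OpenCV 4.12 (cv2) and the standard library are available. Lean on these libraries where they do the work, as an engineer would, in place of code of your own. Each camera call takes 0.05 s, during which the arm holds its last target. There are 200 camera calls.

### The job

Take the purple rattle ball from its little stand and push the budgie's foraging carousel by its upright wooden post so that it coasts round on its own (either way, about one turn in five seconds, never faster than one in three). While it coasts, keep the ball in the fingers centred a few centimetres above the white ceramic dish that rides on the carousel, following the dish round for at least 5 seconds without touching the carousel, then lower the ball and let it go gently into that dish while the carousel is still turning, and draw back until the carousel has come to rest. Do not drop the ball from high up or onto the table, and leave the other things where they are.

Things in the scene. Friction and masses are not known exactly. Their poses are not given: they have to be found in the camera images.
- base: round steel foot of the carousel, 170 mm across, fixed to the table; origin on the upright turning axis at table height. It carries the turntable with all that stands on it
- turntable (a point): centre of the top face of the round wooden turntable, 290 mm across, 12 mm thick, top 34 mm above the table. On it: a small steel hub in the middle (top 52 mm above the table), the white dish and three closed clear plastic cups with lids (64 mm across, tops 78 mm above the table), all four fixed to it at quarter turns, centres 100 mm from the axis, and the push post. Its x axis points to the dish
- carousel (a joint): angle of the turntable in rad, positive anticlockwise seen from above, no stops. From the dish the cups stand at 90, 180, 270 and the post at 135 degrees anticlockwise. Free bearing: moment of inertia 0.0089 kg m2 nominal (varies some 20 percent), damping 0.00052 N m s/rad, dry friction 0.00073 N m; from 1.4 rad/s it coasts about 12 s before it stands
- post (a point): centre of the top of the upright round wooden push post on the turntable, 30 mm thick, axis 105 mm from the turning axis; its top is 120 mm above the table, it stands 86 mm above the turntable
- dish_mouth (a point): centre of the mouth of the shallow white ceramic feeding dish on the turntable, 88 mm across at the rim, 34 mm high, wall 4 mm; rim 68 mm above the table, fixed to the turntable 100 mm from the axis
- ball_center (a point): centre of the purple plastic rattle ball, 40 mm across, 30 g. It lies at the start on a grey three-pin stand fixed to the table (34 mm across, 24 mm high), ball centre 40 mm above the table; lying in the dish its centre is about 9 mm below the rim plane
- clothespin: bystander: wooden clothespin toy lying on the table, 85 x 21 x 14 mm, origin under its middle
- clamp: bystander: U-shaped steel perch clamp, 70 x 30 x 50 mm, origin under its middle
- seedjar: bystander: glass seed jar, 80 mm across, 130 mm high, origin under its middle
- scoop: bystander: seed scoop with wooden handle, 140 mm long, lying on the table
- mineral: bystander: white mineral block 70 x 50 x 30 mm, origin under its middle

How it is judged:
On the way, in this order (a step that is already met when the one before it is completed fails the run):
1. the carousel has been set turning at more than 0.6 rad/s ((velocity of joint carousel above 0.6 rad/s or velocity of joint carousel below -0.6 rad/s)), for 0.1 s.
2. for 4 s on end the ball, in the fingers, stays within 20 mm sideways of the dish's centre and 15 to 80 mm above its rim while the carousel coasts untouched faster than 0.25 rad/s ((velocity of joint carousel above 0.25 rad/s or velocity of joint carousel below -0.25 rad/s) and horizontal distance between the grasp point and dish_mouth below 0.02 m and z of the grasp point in the frame of dish_mouth between 0.015 and 0.08 m and distance between the grasp point and ball_center below 0.03 m and contact force between the fingers and ball above 0.5 N and contact force between each of the arm, the fingers, ball and base below 0.1 N), for 4 s.
3. the ball lies in the dish, released, while the carousel still turns at more than 0.05 rad/s ((velocity of joint carousel above 0.05 rad/s or velocity of joint carousel below -0.05 rad/s) and horizontal distance between ball_center and dish_mouth below 0.03 m and z of ball_center in the frame of dish_mouth below 0.008 m and contact force between the fingers and ball below 0.05 N), for 0.1 s.
At the end, for the whole second after the job is handed in: the ball lies in the white dish on the carousel (its centre within 30 mm of the dish's axis and below the rim plane + 8 mm), and carousel (under 0.06 rad/s) and ball (under 0.06 m/s) are at rest (horizontal distance between ball_center and dish_mouth below 0.03 m and z of ball_center in the frame of dish_mouth between -0.03 and 0.008 m and velocity of joint carousel between -0.06 and 0.06 rad/s and linear speed of ball below 0.06 m/s); the robot touches nothing.
It fails at once if the carousel whirls faster than 2.5 rad/s (velocity of joint carousel above 2.5 rad/s or velocity of joint carousel below -2.5 rad/s).
It fails at once if the ball drops to the table (height (world z) of ball_center below 0.03 m).
It fails at once if the ball falls or flies at more than 1.1 m/s (a drop of about 60 mm) (linear speed of ball above 1.1 m/s).
It fails at once if a bystander is shifted by more than 30 mm (distance of any of clothespin, clamp, seedjar, scoop, mineral from where it was at the start of the episode above 0.03 m).
It also fails if it takes over 70 s, if anything falls off the work surface, if the arm or the gripper's body presses on something with over 40 N, if the wrist force passes 120 N, or if a joint passes its speed limit or range.

## Working session

There is one attempt and no reset: what is moved stays moved. The work goes in short steps, Python scripts to look and compute and a shell command to move; the robot and the scene stay as the last step left them, time stands still between calls to the robot, and variables do not carry over. Pictures are saved under pics/ and viewed, at most 10 in all, crops included, and the job is handed in when it is done.

```bash
ls; mkdir -p pics; cat > h.py <<'E'
import numpy as np, cv2
from workcell import bot
def ray(c,uv):
    K=np.array(c["camera_matrix"]);T=np.array(c["extrinsics"]);R=T[:3,:3];t=T[:3,3]
    d=R.T@np.linalg.inv(K)@np.array([uv[0]*560,uv[1]*420,1.]);return -R.T@t,d/np.linalg.norm(d)
def tri(rs):
    A=sum(np.eye(3)-np.outer(d,d) for o,d in rs);b=sum((np.eye(3)-np.outer(d,d))@o for o,d in rs)
    return np.linalg.solve(A,b)
def atz(r,z):
    o,d=r;return o+d*(z-o[2])/d[2]
E
cat > a.py <<'E'
from h import *
C={n:bot.camera(n) for n in("scene","top")}
for n,c in C.items(): cv2.imwrite(f"pics/{n}0.png",cv2.cvtColor(c["pixels"],cv2.COLOR_RGB2BGR))
for th,z in(("ball_center",.04),("dish_mouth",.068),("post",.12),("turntable",.034),("base",0),("clothespin",0),("clamp",0),("seedjar",0),("scoop",0),("mineral",0)):
    r={}
    for n in C:
        p=bot.place_of(n,th)
        if p: r[n]=ray(C[n],p[0]["centre"]);print(th,n,np.round(p[0]["centre"],3),round(p[0]["score"],2),len(p),np.round(atz(r[n],z),4))
    if len(r)==2: print("   tri",np.round(tri(list(r.values())),4))
o=bot.get_obs();print(o["clock"],o["eef_pos"],o["tool_rot"],o["grip_width"],bot.grip_depth)
E
python3 a.py
```

```text
pics
ball_center scene [0.684 0.632] 0.58 1 [0.5323 0.3007 0.04  ]
ball_center top [0.278 0.473] 0.63 1 [0.5269 0.3075 0.04  ]
   tri [0.5285 0.3041 0.0381]
dish_mouth scene [0.422 0.561] 0.72 1 [ 0.6415 -0.0949  0.068 ]
dish_mouth top [0.542 0.431] 0.63 1 [ 0.6263 -0.0891  0.068 ]
   tri [ 0.632  -0.0947  0.0586]
post scene [0.541 0.497] 0.76 1 [0.5066 0.0474 0.12  ]
post top [0.701 0.758] 0.58 2 [ 0.2942 -0.3503  0.12  ]
   tri [ 0.266  -0.2368 -0.1133]
turntable scene [0.482 0.545] 0.96 2 [ 0.5454 -0.0398  0.034 ]
turntable top [0.504 0.502] 0.75 1 [ 0.5431 -0.0425  0.034 ]
   tri [ 0.5433 -0.0418  0.0314]
base scene [0.475 0.563] 0.66 1 [ 0.5499 -0.0529 -0.    ]
base top [0.51  0.513] 0.61 1 [ 0.5386 -0.0533  0.    ]
   tri [ 0.5415 -0.0554 -0.0091]
clothespin scene [0.617 0.517] 0.66 1 [0.3606 0.1294 0.    ]
clothespin top [0.382 0.641] 0.7 1 [0.3601 0.1215 0.    ]
   tri [ 0.359   0.1253 -0.0032]
clamp scene [0.541 0.76 ] 0.74 1 [0.7588 0.1706 0.    ]
clamp top [0.392 0.317] 0.68 2 [0.7556 0.1712 0.    ]
   tri [ 0.7569  0.1708 -0.0025]
seedjar scene [0.278 0.458] 0.61 1 [ 0.54   -0.4902 -0.    ]
seedjar top [0.786 0.557] 0.94 1 [ 0.5464 -0.4907  0.    ]
   tri [ 0.5444 -0.4875  0.0048]
scoop scene [0.396 0.39 ] 0.67 1 [ 0.3019 -0.3788  0.    ]
scoop top [0.7   0.758] 0.68 1 [ 0.2964 -0.3772  0.    ]
   tri [ 0.2975 -0.3799 -0.0036]
mineral scene [0.706 0.775] 0.94 1 [0.67   0.3812 0.    ]
mineral top [0.258 0.358] 0.92 2 [0.6732 0.3797 0.    ]
   tri [0.6721 0.3802 0.0023]
1.1 [0.17791056 0.4672792  0.2313272 ] [ 1.80917640e-01  9.83498250e-01  9.61426392e-06 -7.64829704e-06] 0.0852564025342452 0.0187
```

View pics/top0.png

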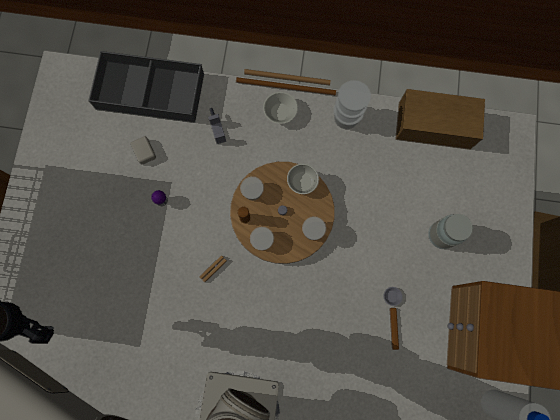

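View pics/scene0.png

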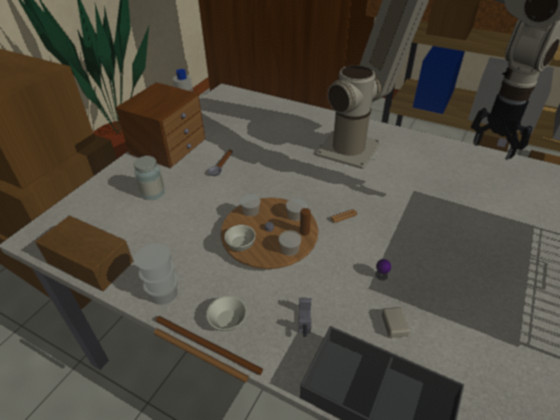

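The top view shows the carousel centred at (282,211), the dish at (303,180), the post at (244,214) and the ball at (159,197). The scene view agrees, with the ball at (384,267). The network's "post" in the top view was actually the scoop handle. I'll refine the ball by colour and the turntable by a circle fit.

```bash
cat > b.py <<'E'
from h import *
from scipy.optimize import least_squares
C={n:bot.camera(n) for n in("scene","top")};rs=[]
for n,(cx,cy) in(("scene",(269,232)),("top",(282,211))):
    c=C[n];h=cv2.cvtColor(c["pixels"],cv2.COLOR_RGB2HSV)
    m=((h[...,0]>125)&(h[...,0]<150)&(h[...,1]>120)&(h[...,2]>40)).astype(np.uint8)
    k,l,s,ce=cv2.connectedComponentsWithStats(m);i=1+np.argmax(s[1:,4]);u=ce[i]
    rs.append(ray(c,((u[0]+.5)/560,(u[1]+.5)/420)));print(n,"ball",u,s[i],atz(rs[-1],.04).round(4))
    m=((h[...,0]<22)&(h[...,1]>70)).astype(np.uint8)
    k,l,s,ce=cv2.connectedComponentsWithStats(cv2.morphologyEx(m,cv2.MORPH_OPEN,np.ones((5,5))));i=l[cy-70:cy+70,cx-70:cx+70];i=np.bincount(i[i>0]).argmax()
    hl=cv2.convexHull(np.argwhere(l==i)[:,::-1].astype(np.int32))[:,0]
    P=np.array([atz(ray(c,((p[0]+.5)/560,(p[1]+.5)/420)),.034)[:2] for p in hl])
    f=least_squares(lambda x:np.hypot(*(P-x[:2]).T)-x[2],[.54,-.04,.145],loss="soft_l1",f_scale=.002)
    print(n,"disc",s[i],f.x.round(4),np.sqrt(np.mean(f.fun**2)).round(4))
print("ball tri",tri(rs).round(4))
for n in C:
    for th,z in(("dish_mouth",.068),("post",.12)):
        for p in bot.place_of(n,th): print(n,th,round(p["score"],2),atz(ray(C[n],p["centre"]),z).round(4))
c=C["top"];print(atz(ray(c,(244.5/560,211/420)),.12),atz(ray(c,(303/560,180/420)),.068))
E
python3 b.py
```

```text
scene ball [383.8984375 266.       ] [378 260  13  13 128] [0.5349 0.3045 0.04  ]
scene disc [ 221  198   97   71 3805] [ 0.5509 -0.0387  0.1457] 0.0016
top ball [157.30894309 196.61788618] [152 190  12  14 123] [0.5321 0.3028 0.04  ]
top disc [ 230  162  104  101 6098] [ 0.5413 -0.0441  0.1435] 0.0005
ball tri [0.5326 0.3039 0.0372]
scene dish_mouth 0.64 [ 0.6369 -0.0878  0.068 ]
scene dish_mouth 0.44 [0.715  0.3856 0.068 ]
scene post 0.84 [0.5029 0.0481 0.12  ]
top dish_mouth 0.94 [ 0.6317 -0.0835  0.068 ]
top post 0.62 [0.5155 0.0485 0.12  ]
[0.51034854 0.05233916 0.12      ] [ 0.62868564 -0.08799074  0.068     ]
```

```bash
python3 -m creep '[0.035,-0.016,0,-0.06,0.085, 0.07,-0.032,0,-0.12,0.085, 0.105,-0.048,-0.01,-0.18,0.085, 0.14,-0.064,-0.02,-0.24,0.085, 0.175,-0.08,-0.03,-0.3,0.085, 0.21,-0.096,-0.04,-0.36,0.085, 0.245,-0.112,-0.06,-0.42,0.085, 0.28,-0.128,-0.08,-0.48,0.085, 0.315,-0.145,-0.1,-0.54,0.085, 0.35,-0.161,-0.11,-0.6,0.085]'
python3 -m creep '[0.005,-0.002,-0.005,0,0.085, 0.005,-0.002,-0.005,0,0.085, 0.005,-0.002,-0.005,0,0.085]'
```

```text
clock: 2.23
eef_pos: [0.5251, 0.3062, 0.1199]
tool_rot: [0.465, 0.886, -0.001, -0.001]
ft_force: [-0.2, 0.8, -0.1]
grip_width: 0.0852
grasp_force: 0.0
clock: 2.48
eef_pos: [0.5295, 0.3053, 0.1167]
tool_rot: [0.464, 0.886, -0.001, -0.001]
ft_force: [0.1, 0.6, 0.6]
grip_width: 0.0849
grasp_force: 0.0
```

```bash
cat > c.py <<'E'
from h import *
o=bot.get_obs();print(o["clock"],o["eef_pos"].__repr__(),o["tool_rot"],np.round(o["joint_pos"],2),o["ft_force"],o["grip_width"])
for n in("top","scene"):
    c=bot.camera(n);h=cv2.cvtColor(c["pixels"],cv2.COLOR_RGB2HSV)
    m=((h[...,0]>125)&(h[...,0]<150)&(h[...,1]>120)&(h[...,2]>40)).astype(np.uint8)
    k,l,s,ce=cv2.connectedComponentsWithStats(m)
    if k>1: i=1+np.argmax(s[1:,4]);print(n,ce[i],s[i])
    cv2.imwrite(f"pics/{n}_{o['clock']:.2f}.png",cv2.cvtColor(c["pixels"],cv2.COLOR_RGB2BGR))
E
python3 c.py; ls pics
```

```text
2.4833 array([0.52946027, 0.30530992, 0.11668055]) [ 4.63708985e-01  8.85987077e-01 -6.06779241e-04 -7.12573918e-04] [0.52 0.53 0.13 1.17 0.   1.49] [0.09693223 0.61949439 0.5915173 ] 0.08494278659955791
top [158.91954023 195.90804598] [155 190   9  13  87]
scene [384.00787402 265.98425197] [378 260  13  13 127]
scene0.png
scene_2.48.png
top0.png
top_2.48.png
```

```bash
python3 -m creep '[0,0,-0.02,0,0.085, 0,0,-0.045,0,0.085, 0,0,-0.07,0,0.085, 0,0,-0.085,0,0.085, 0,0,-0.092,0,0.085, 0,0,-0.092,0,0.085, 0,0,-0.092,0,0.085]'; python3 -c "
from workcell import bot
print(bot.get_obs()['eef_pos'])"
```

```text
clock: 3.17
eef_pos: [0.5297, 0.3068, 0.0265]
tool_rot: [0.463, 0.887, 0.001, 0.0]
ft_force: [-0.5, 0.4, 0.9]
grip_width: 0.0853
grasp_force: 0.0
[0.52973273 0.30679163 0.02648281]
```

```bash
python3 -m creep '[0.003,-0.003,-0.002,0,0.085, 0.003,-0.003,-0.002,0,0.085, 0.003,-0.003,-0.002,0,0.085, 0.003,-0.003,-0.002,0,0.06, 0.003,-0.003,-0.002,0,0.045, 0.003,-0.003,-0.002,0,0.03, 0.003,-0.003,-0.002,0,0.03, 0.003,-0.003,-0.002,0,0.03, 0.003,-0.003,-0.002,0,0.03, 0.003,-0.003,-0.002,0,0.03]'
python3 -m creep '[0,0,0.005,0,0.03, 0,0,0.015,0,0.03, 0,0,0.03,0,0.03, 0,0,0.05,0,0.03, 0,0,0.07,0,0.03, 0,0,0.085,0,0.03, 0,0,0.09,0,0.03]'; python3 c.py
```

```text
clock: 4.0
eef_pos: [0.5337, 0.3031, 0.0238]
tool_rot: [0.463, 0.886, 0.001, 0.001]
ft_force: [1.7, 0.5, 1.9]
grip_width: 0.0373
grasp_force: 59.8
clock: 4.58
eef_pos: [0.534, 0.3033, 0.1168]
tool_rot: [0.463, 0.886, 0.002, 0.001]
ft_force: [0.3, 0.0, 0.7]
grip_width: 0.0372
grasp_force: 60.0
4.5833 array([0.53398377, 0.30328766, 0.1167701 ]) [0.46346836 0.88611095 0.00177214 0.00115061] [ 0.52  0.53  0.13  1.17 -0.    1.48] [0.27289487 0.04700113 0.69632498] 0.03722154394022455
top [154.14285714 185.78571429] [152 183   5   7  14]
scene [385.50943396 241.20754717] [383 236   6  12  53]
```

```bash
python3 -m creep '[0.002,-0.012,0,0,0.03, 0.006,-0.035,0,0,0.03, 0.01,-0.065,0,0,0.03, 0.016,-0.1,-0.005,0,0.03, 0.022,-0.135,-0.01,0,0.03, 0.027,-0.165,-0.015,0,0.03, 0.031,-0.19,-0.02,0,0.03, 0.0335,-0.202,-0.02,0,0.03, 0.0335,-0.206,-0.02,0,0.03, 0.0335,-0.206,-0.02,0,0.03]'; python3 c.py;ls pics
```

```text
clock: 5.52
eef_pos: [0.5658, 0.0956, 0.0926]
tool_rot: [0.464, 0.886, -0.0, -0.001]
ft_force: [-0.3, 0.4, 0.1]
grip_width: 0.0372
grasp_force: 60.1
5.5167 array([0.56583604, 0.09557675, 0.09255071]) [ 4.64320815e-01  8.85666639e-01 -4.13618053e-04 -7.83076376e-04] [ 0.17  0.48 -0.02  1.07  0.    1.13] [-0.26732915  0.44292172  0.13890457] 0.037180378322770304
scene [304.61538462 230.46153846] [304 226   2   9  13]
scene0.png
scene_2.48.png
scene_4.58.png
scene_5.52.png
top0.png
top_2.48.png
top_4.58.png
top_5.52.png
```

```bash
python3 -c "
import cv2,numpy as np
a=cv2.imread('pics/scene_5.52.png')[150:290,200:370];b=cv2.imread('pics/top_5.52.png')[140:280,200:370]
cv2.imwrite('pics/z1.png',cv2.resize(np.vstack([a,b]),None,fx=2.1,fy=2.1,interpolation=cv2.INTER_CUBIC))"
```

```text
(no output)
```

View pics/z1.png

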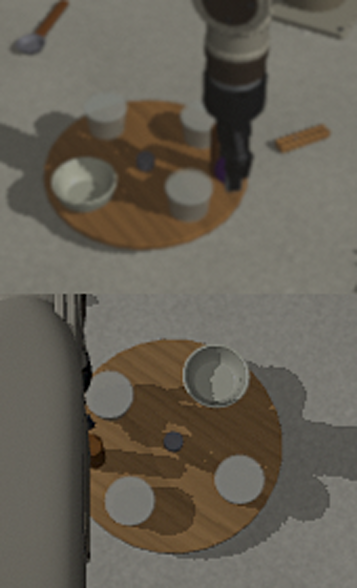

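```bash
cat > ph.py <<'E'
from h import *
from scipy.optimize import minimize
def proj(c,P):
    K=np.array(c["camera_matrix"]);T=np.array(c["extrinsics"]);q=(P@T[:3,:3].T+T[:3,3])@K.T
    return q[:,:2]/q[:,2:]-.5
A=np.linspace(0,2*np.pi,40,endpoint=False)
OB=[(0,.044,.068,.030),(np.pi/2,.032,.078,.032),(np.pi,.032,.078,.032),(-np.pi/2,.032,.078,.032)]
CX,CY=.543,-.042
def wood(px):
    h=cv2.cvtColor(px,cv2.COLOR_RGB2HSV);return ((h[...,0]<22)&(h[...,1]>90)).astype(np.float32)
def cost(c,w,th,cx,cy):
    s=0
    for a,rt,zt,rb in OB:
        x,y=cx+.1*np.cos(th+a),cy+.1*np.sin(th+a)
        P=np.vstack([np.c_[x+r*np.cos(A),y+r*np.sin(A),np.full(40,z)] for r,z in((rt,zt),(rb,.036))])
        m=np.zeros(w.shape,np.uint8);hl=cv2.convexHull(proj(c,P).astype(np.float32))
        cv2.fillConvexPoly(m,np.round(hl*16).astype(np.int32),255,cv2.LINE_AA,4);s+=(w*m).sum()/255
    return s
def phase(c,px,prior,cx=None,cy=None,half=.7):
    w=wood(px);cx=CX if cx is None else cx;cy=CY if cy is None else cy
    t=prior+np.arange(-half,half,.02);v=np.array([cost(c,w,x,cx,cy) for x in t]);i=v.argmin()
    g=slice(max(0,i-8),i+9);p=np.polyfit(t[g]-t[i],v[g],2)
    return t[i]-(p[1]/2/p[0] if p[0]>0 else 0),v[i]
if __name__=="__main__":
    C={n:bot.camera(n) for n in("scene","top")}
    for n in C:
        px=cv2.cvtColor(cv2.imread(f"pics/{n}0.png"),cv2.COLOR_BGR2RGB);w=wood(px)
        f=minimize(lambda x:cost(C[n],w,x[0],x[1],x[2]),[-.46,CX,CY],method="Nelder-Mead",options=dict(initial_simplex=[[-.46,CX,CY],[-.4,CX,CY],[-.46,CX+.01,CY],[-.46,CX,CY+.01]]))
        print(n,f.x.round(4),f.fun,"fixed",phase(C[n],px,-.46), "now",phase(C[n],C[n]["pixels"],-.46))
E
python3 ph.py
```

```text
scene [-0.4259  0.5402 -0.0465] 311.0823669433594 fixed (np.float64(-0.43913146331173725), np.float32(335.94116)) now (np.float64(-0.4463448760651277), np.float32(290.91373))
top [-0.459   0.546  -0.0443] 338.0313720703125 fixed (np.float64(-0.45271628131634184), np.float32(362.1098)) now (np.float64(-0.4444035361793267), np.float32(351.26276))
```

```bash
python3 -m creep '[-0.004,-0.003,0.002,0,0.03, -0.009,-0.006,0.003,0,0.03, -0.013,-0.009,0.003,0,0.03, -0.013,-0.009,0.003,0,0.03]'; cat > p.py <<'E'
import sys
from ph import *
pr=float(sys.argv[1]);
for n in sys.argv[2:]:
    t=bot.get_obs()["clock"];c=bot.camera(n);th,v=phase(c,c["pixels"],pr);print(n,round(t,3),"theta",round(float(th),4),"cost",int(v))
    open("log.txt","a").write(f"{t} {th}\n")
o=bot.get_obs();print(o["clock"],np.round(o["eef_pos"],4),"grip",round(o["grip_width"],4))
E
python3 p.py -0.447 scene top
```

```text
clock: 6.05
eef_pos: [0.5521, 0.0874, 0.0964]
tool_rot: [0.463, 0.886, -0.0, -0.0]
ft_force: [-1.4, 0.4, 0.9]
grip_width: 0.0374
grasp_force: 60.1
scene 6.05 theta -0.4538 cost 274
top 6.1 theta -0.4407 cost 340
6.15 [0.5531 0.0877 0.0965] grip 0.0372
```

```bash
python3 -m creep '[-0.003,-0.002,0,0,0.03, -0.007,-0.004,0,0,0.03, -0.012,-0.006,0,0,0.03, -0.018,-0.009,0,0,0.03, -0.026,-0.014,0,0,0.03, -0.035,-0.02,0,0,0.03, -0.0445,-0.029,0,0,0.03, -0.053,-0.039,0,0,0.03, -0.053,-0.039,0,0,0.03, -0.053,-0.039,0,0,0.03]'; python3 p.py 0.1 scene top
```

```text
clock: 6.98
eef_pos: [0.4997, 0.0481, 0.0964]
tool_rot: [0.464, 0.886, 0.0, -0.0]
ft_force: [0.1, -0.1, -0.2]
grip_width: 0.0377
grasp_force: 60.9
scene 6.983 theta 0.431 cost 271
top 7.033 theta 0.5189 cost 245
7.0833 [0.5008 0.0488 0.0965] grip 0.0374
```

```bash
python3 -m creep '[0,0,0.005,0,0.03, 0,0,0.01,0,0.03, 0,0,0.014,0,0.03, 0,0,0.014,0,0.03]'; python3 p.py 1.13 scene top
```

```text
clock: 7.42
eef_pos: [0.5015, 0.049, 0.1116]
tool_rot: [0.463, 0.886, 0.001, 0.001]
ft_force: [-0.6, 0.2, -0.4]
grip_width: 0.0375
grasp_force: 60.9
scene 7.417 theta 1.0762 cost 283
top 7.467 theta 1.1586 cost 274
7.5167 [0.5008 0.0489 0.1107] grip 0.0374
```

```bash
cat > plan.py <<'E'
import sys
from ph import *
from scipy.optimize import least_squares
cam=sys.argv[1]
def wt(x,t0,t):
    a,k=.058,1.4;w=(x[1]+k)*np.exp(-a*(t-t0))-k
    return x[0]+(x[1]+k)/a*(1-np.exp(-a*(t-t0)))-k*(t-t0),w
def fit():
    L=np.loadtxt("log.txt");L=L[L[:,0]>6.9];L=L[L[:,0]>L[-1,0]-2.5];t0=L[-1,0]
    f=least_squares(lambda x:wt(x,t0,L[:,0])[0]-L[:,1],[L[-1,1],1.3],loss="soft_l1",f_scale=.03);return f.x,t0,f.fun
if cam!="none":
    x,t0,_=fit();t=bot.get_obs()["clock"];c=bot.camera(cam);pr=wt(x,t0,t)[0];th,v=phase(c,c["pixels"],pr,half=.4)
    print("pred",round(pr,3),"seen",round(float(th),3),int(v))
    if abs(th-pr)<.2: open("log.txt","a").write(f"{t} {th}\n")
x,t0,r=fit();o=bot.get_obs();t=o["clock"];e=o["eef_pos"];th,w=wt(x,t0,t)
d=lambda q:np.array([.543+.1*np.cos(q),-.043+.1*np.sin(q)])
print("t",round(t,3),"th",round(th,3),"w",round(w,3),"res",r[-5:].round(3),"eef",np.round(e,4),"err mm",np.round((e[:2]-d(th))*1e3,1),"grip",round(o["grip_width"],4))
s=float(sys.argv[2]) if len(sys.argv)>2 else -99
for k in range(1,11):
    q,wk=wt(x,t0,t+k/12+.02);print(*np.round(d(max(q,s))-e[:2],3),end=" | ")
print()
E
python3 plan.py none 1.9
```

```text
t 7.517 th 1.226 w 1.437 res [ 0.005 -0.007  0.006 -0.004] eef [0.5008 0.0489 0.1107] err mm [-76.   -2.3] grip 0.0374
0.01 0.003 | 0.01 0.003 | 0.01 0.003 | 0.01 0.003 | 0.01 0.003 | 0.005 0.001 | -0.005 -0.004 | -0.015 -0.01 | -0.023 -0.016 | -0.031 -0.024 |
```

```bash
python3 -m creep '[0.003,0.001,0,0,0.03, 0.007,0.002,-0.002,0,0.03, 0.01,0.003,-0.005,0,0.03, 0.01,0.003,-0.008,0,0.03, 0.009,0.002,-0.011,0,0.03, 0.004,0.001,-0.013,0,0.03, -0.005,-0.004,-0.013,0,0.03, -0.015,-0.01,-0.013,0,0.03, -0.023,-0.016,-0.013,0,0.03, -0.031,-0.024,-0.013,0,0.03]'; python3 plan.py scene
```

```text
clock: 8.35
eef_pos: [0.4682, 0.0244, 0.097]
tool_rot: [0.463, 0.886, -0.0, -0.0]
ft_force: [-0.7, -0.2, -0.7]
grip_width: 0.0371
grasp_force: 60.9
pred 2.368 seen 2.388 319
t 8.4 th 2.451 w 1.31 res [ 0.002 -0.009  0.009  0.    -0.003] eef [0.4664 0.0229 0.0969] err mm [0.5 2.2] grip 0.037
-0.008 -0.013 | -0.014 -0.023 | -0.018 -0.032 | -0.021 -0.042 | -0.023 -0.053 | -0.023 -0.063 | -0.023 -0.073 | -0.022 -0.083 | -0.02 -0.093 | -0.017 -0.102 |
```

```bash
python3 -m creep '[-0.008,-0.013,0,0,0.03, -0.014,-0.023,0,0,0.03, -0.018,-0.032,0,0,0.03, -0.021,-0.042,0,0,0.03, -0.023,-0.053,0,0,0.03, -0.023,-0.063,0,0,0.03, -0.023,-0.073,0,0,0.03, -0.022,-0.083,0,0,0.03, -0.02,-0.093,0,0,0.03, -0.017,-0.102,0,0,0.03]'; python3 plan.py scene
```

```text
clock: 9.23
eef_pos: [0.4526, -0.0785, 0.0972]
tool_rot: [0.464, 0.886, -0.0, 0.0]
ft_force: [0.5, -0.7, -0.2]
grip_width: 0.0375
grasp_force: 60.9
pred 3.488 seen 3.48 447
t 9.283 th 3.541 w 1.171 res [-0.008  0.009 -0.    -0.006  0.002] eef [ 0.4537 -0.0798  0.0974] err mm [2.8 2.1] grip 0.0372
0.003 -0.013 | 0.008 -0.021 | 0.014 -0.028 | 0.02 -0.035 | 0.027 -0.041 | 0.034 -0.047 | 0.042 -0.051 | 0.05 -0.055 | 0.059 -0.058 | 0.067 -0.061 |
```

```bash
python3 -m creep '[0.003,-0.012,0,0,0.03, 0.008,-0.021,0,0,0.03, 0.014,-0.028,0,0,0.03, 0.02,-0.035,0,0,0.03, 0.027,-0.041,0,0,0.03, 0.034,-0.047,0,0,0.03, 0.042,-0.051,0,0,0.03, 0.05,-0.055,0,0,0.03, 0.059,-0.058,0,0,0.03, 0.067,-0.061,0,0,0.03]'; python3 plan.py scene
```

```text
clock: 10.12
eef_pos: [0.5205, -0.1386, 0.0972]
tool_rot: [0.463, 0.886, 0.0, 0.0]
ft_force: [0.5, -0.0, 0.1]
grip_width: 0.0369
grasp_force: 60.9
pred 4.466 seen 4.447 328
t 10.167 th 4.5 w 1.029 res [ 0.002 -0.003  0.002] eef [ 0.5222 -0.1391  0.0974] err mm [0.3 1.6] grip 0.0375
0.01 -0.003 | 0.019 -0.004 | 0.027 -0.004 | 0.035 -0.003 | 0.043 -0.001 | 0.051 0.001 | 0.058 0.003 | 0.065 0.007 | 0.072 0.01 | 0.079 0.014 |
```

```bash
python3 -m creep '[0.01,-0.003,0,0,0.03, 0.019,-0.004,0,0,0.03, 0.027,-0.004,0,0,0.03, 0.035,-0.003,0,0,0.03, 0.043,-0.001,0,0,0.03, 0.051,0.001,0,0,0.03, 0.058,0.003,0,0,0.03, 0.065,0.007,0,0,0.03, 0.072,0.01,0,0,0.03, 0.079,0.014,0,0,0.03]'; python3 plan.py scene
```

```text
clock: 11.0
eef_pos: [0.599, -0.1239, 0.0973]
tool_rot: [0.463, 0.886, -0.0, -0.0]
ft_force: [0.2, 0.0, -0.4]
grip_width: 0.037
grasp_force: 60.9
pred 5.31 seen 5.288 382
t 11.05 th 5.335 w 0.895 res [ 0.003 -0.005  0.003] eef [ 0.6005 -0.123   0.0973] err mm [-0.9  1.2] grip 0.0376
0.008 0.005 | 0.013 0.009 | 0.018 0.015 | 0.023 0.02 | 0.027 0.026 | 0.03 0.032 | 0.033 0.038 | 0.036 0.044 | 0.038 0.051 | 0.04 0.057 |
```

```bash
python3 -m creep '[0.007,0.004,0,0,0.03, 0.013,0.009,0,0,0.03, 0.018,0.015,0,0,0.03, 0.023,0.02,0,0,0.03, 0.027,0.026,0,0,0.03, 0.03,0.032,0,0,0.03, 0.033,0.038,0,0,0.03, 0.036,0.044,0,0,0.03, 0.038,0.051,0,0,0.03, 0.04,0.057,0,0,0.03]'; python3 plan.py scene
```

```text
clock: 11.88
eef_pos: [0.6385, -0.0665, 0.0973]
tool_rot: [0.463, 0.886, 0.0, -0.0]
ft_force: [0.1, 0.5, 0.4]
grip_width: 0.0371
grasp_force: 60.9
pred 6.035 seen 6.009 265
t 11.933 th 6.05 w 0.763 res [ 0.003 -0.005  0.003] eef [ 0.6389 -0.0653  0.0973] err mm [-1.4  0.8] grip 0.0374
0.003 0.007 | 0.004 0.013 | 0.004 0.019 | 0.004 0.025 | 0.004 0.031 | 0.003 0.037 | 0.002 0.043 | 0.001 0.048 | -0.001 0.054 | -0.003 0.059 |
```

```bash
sed -i 's/^    print("pred"/    cv2.imwrite(f"pics\/t_{cam}_{t:.2f}.png",c["pixels"][...,::-1]);print("pred"/' plan.py; python3 -m creep '[0.003,0.007,0,0,0.03, 0.004,0.013,0,0,0.03, 0.004,0.019,0,0,0.03, 0.004,0.025,0,0,0.03, 0.004,0.031,0,0,0.03, 0.003,0.037,0,0,0.03, 0.002,0.043,0,0,0.03, 0.001,0.048,0,0,0.03, -0.001,0.053,0,0,0.03, -0.003,0.058,0,0,0.03]'; python3 plan.py scene; python3 - <<'E'
import cv2,glob
f=sorted(glob.glob('pics/t_scene*'))[-1];a=cv2.imread(f)[170:290,200:370]
cv2.imwrite('pics/z2.png',cv2.resize(a,None,fx=4,fy=4,interpolation=cv2.INTER_CUBIC))
E
```

```text
clock: 12.77
eef_pos: [0.6351, -0.0088, 0.0973]
tool_rot: [0.463, 0.886, -0.0, -0.0]
ft_force: [0.4, -0.0, 0.1]
grip_width: 0.0371
grasp_force: 60.9
pred 6.644 seen 6.605 281
t 12.817 th 6.642 w 0.632 res [ 0.005 -0.01   0.005] eef [ 0.6347 -0.0079  0.0973] err mm [-1.9  0. ] grip 0.0369
-0.001 0.006 | -0.003 0.011 | -0.005 0.015 | -0.008 0.019 | -0.011 0.023 | -0.013 0.027 | -0.016 0.031 | -0.02 0.034 | -0.023 0.037 | -0.026 0.04 |
```

View pics/z2.png

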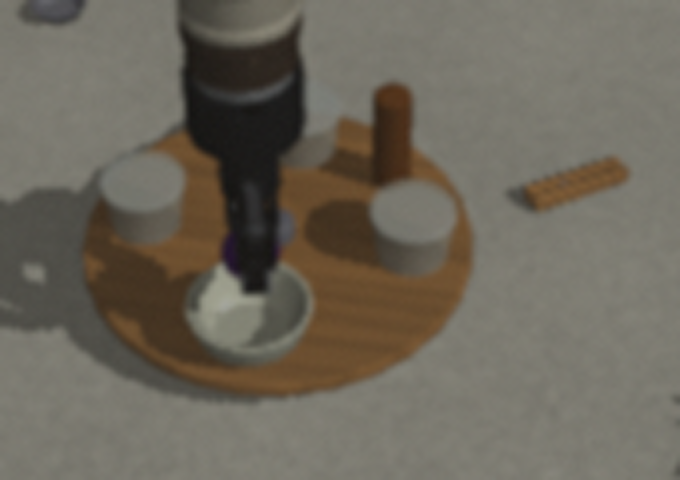

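```bash
python3 -m creep '[-0.001,0.005,0,0,0.03, -0.002,0.01,0,0,0.03, -0.005,0.014,0,0,0.03, -0.007,0.018,0,0,0.03, -0.01,0.022,0,0,0.03, -0.012,0.026,-0.006,0,0.03, -0.015,0.03,-0.012,0,0.03, -0.018,0.033,-0.018,0,0.03, -0.021,0.036,-0.023,0,0.03, -0.024,0.039,-0.026,0,0.03]'; python3 plan.py scene
```

```text
clock: 13.65
eef_pos: [0.6102, 0.0299, 0.0698]
tool_rot: [0.463, 0.886, -0.001, -0.001]
ft_force: [0.5, -0.4, -0.1]
grip_width: 0.0372
grasp_force: 60.9
pred 7.128 seen 7.09 242
t 13.7 th 7.119 w 0.505 res [ 0.003 -0.007  0.003] eef [0.6094 0.0305 0.0694] err mm [-0.7 -0.7] grip 0.0374
-0.003 0.004 | -0.006 0.007 | -0.01 0.009 | -0.013 0.011 | -0.016 0.013 | -0.02 0.015 | -0.023 0.017 | -0.026 0.018 | -0.029 0.019 | -0.033 0.021 |
```

```bash
python3 -m creep '[-0.003,0.003,-0.004,0,0.03, -0.006,0.006,-0.008,0,0.03, -0.009,0.008,-0.01,0,0.03, -0.012,0.01,-0.01,0,0.03, -0.015,0.012,-0.01,0,0.046, -0.018,0.014,-0.01,0,0.048, -0.021,0.016,-0.008,0,0.048, -0.024,0.017,0.002,0,0.05, -0.027,0.018,0.02,0,0.055, -0.03,0.02,0.045,0,0.06]'; python3 plan.py scene; python3 - <<'E'
import cv2,glob
f=sorted(glob.glob('pics/t_scene*'))[-1];a=cv2.imread(f)[170:290,200:370]
cv2.imwrite('pics/z3.png',cv2.resize(a,None,fx=4,fy=4,interpolation=cv2.INTER_CUBIC))
E
```

```text
clock: 14.53
eef_pos: [0.5796, 0.0495, 0.1158]
tool_rot: [0.464, 0.886, -0.001, -0.002]
ft_force: [-0.9, 0.8, 0.6]
grip_width: 0.0597
grasp_force: 0.0
pred 7.502 seen 7.478 270
t 14.583 th 7.499 w 0.393 res [ 0.002 -0.004  0.002] eef [0.583  0.0503 0.1227] err mm [ 5.3 -0.5] grip 0.0603
-0.009 0.002 | -0.012 0.003 | -0.015 0.004 | -0.018 0.004 | -0.021 0.005 | -0.024 0.005 | -0.026 0.006 | -0.029 0.006 | -0.032 0.006 | -0.034 0.007 |
```

View pics/z3.png

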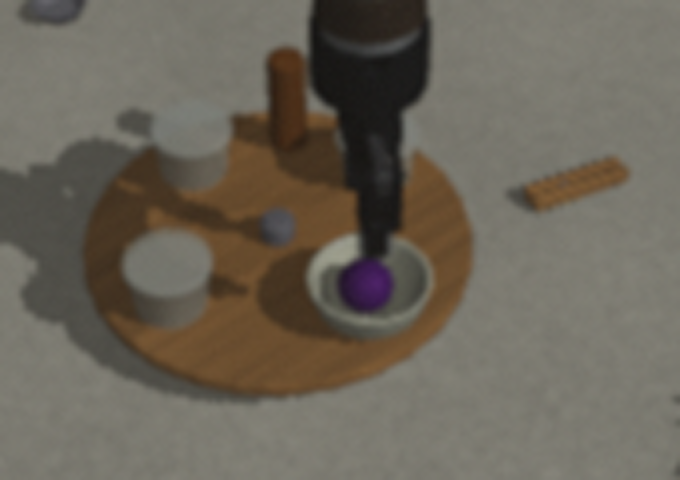

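The picture shows the ball resting in the dish at crop (367,285), with the fingers clear above it and the carousel still turning. I'll draw back and wait.

```bash
python3 -m creep '[0,0,0.03,0,0.06, 0,0.01,0.06,0,0.06, 0,0.03,0.09,0,0.06, 0,0.05,0.12,0,0.06, 0,0.08,0.13,0,0.06, 0,0.11,0.13,0,0.06, 0,0.14,0.13,0,0.06, 0,0.17,0.13,0,0.06, 0,0.19,0.13,0,0.06, 0,0.2,0.13,0,0.06]'; for i in 1 2 3 4; do python3 -m creep '[0,0,0,0,0.06, 0,0,0,0,0.06, 0,0,0,0,0.06, 0,0,0,0,0.06, 0,0,0,0,0.06, 0,0,0,0,0.06, 0,0,0,0,0.06, 0,0,0,0,0.06, 0,0,0,0,0.06, 0,0,0,0,0.06]' | head -1; done; python3 p.py 7.9 scene top; python3 -m creep '[0,0,0,0,0.06, 0,0,0,0,0.06, 0,0,0,0,0.06, 0,0,0,0,0.06, 0,0,0,0,0.06, 0,0,0,0,0.06, 0,0,0,0,0.06, 0,0,0,0,0.06, 0,0,0,0,0.06, 0,0,0,0,0.06]'; python3 p.py 7.9 scene top; python3 c.py; cp $(ls -t pics/top_*|head -1) pics/z4.png
```

```text
clock: 15.42
eef_pos: [0.581, 0.2526, 0.2472]
tool_rot: [0.462, 0.887, 0.001, 0.0]
ft_force: [-0.2, 0.1, -0.3]
grip_width: 0.0601
grasp_force: 0.0
clock: 16.25
clock: 17.08
clock: 17.92
clock: 18.75
scene 18.75 theta 8.2214 cost 287
top 18.8 theta 8.2413 cost 361
18.85 [0.5814 0.2496 0.2463] grip 0.0598
clock: 19.68
eef_pos: [0.5814, 0.2497, 0.2463]
tool_rot: [0.463, 0.886, 0.0, -0.0]
ft_force: [-0.6, -0.4, -0.0]
grip_width: 0.0602
grasp_force: 0.0
scene 19.683 theta 8.2214 cost 286
top 19.733 theta 8.2411 cost 359
19.7833 [0.5814 0.2497 0.2463] grip 0.0596
19.7833 array([0.58137356, 0.24966622, 0.24626069]) [ 4.63455576e-01  8.86120155e-01 -8.37427028e-06 -1.20737248e-05] [0.41 0.51 0.44 1.5  0.   1.37] [ 0.37979725  0.09774658 -0.10190235] 0.0595541187527254
top [246.29770992 216.09923664] [240 210  13  13 131]
scene [302.48958333 225.13541667] [297 220  11  11  96]
```

View pics/z4.png

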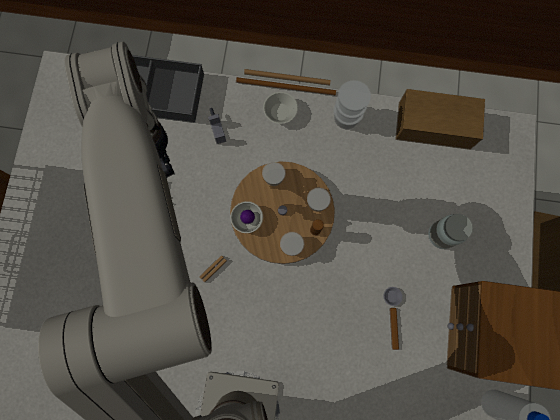

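The carousel is at rest, the ball is in the dish at (246,216), the arm is clear, and the bystanders look unmoved.

```bash
python3 -c "
from workcell import bot
print(bot.job_done())"
```

```text
the job is handed in; nothing more can be done
None
```

The job is handed in: the ball was followed over the dish for about 5 s while the carousel coasted, then set into the dish at about 0.4 rad/s, and it lay there with the carousel at rest and the arm clear; no verdict was returned.

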